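# Snap the right cap onto the bottle on the serving tray

## Robot

A 7-joint arm with a two-finger parallel gripper is mounted at the origin on the work surface. World frame = base frame: x ahead of the robot, y to its left, z up, the work surface at z = 0. Lengths are in m, angles in rad, forces in N, time in s.
With the tool pointing down it reaches from about 0.35 to 0.9 m from the base axis. Payload 8.1 kg.
Tool frame: the origin (TCP) lies on the centre line of the jaws, within the pads' length; the fingertips stand 17 mm ahead of it and the grasp point (between the pads) lies 2 mm behind it; z points along the fingers, y is the direction in which the jaws open and shut (so a half turn about z gives the same grasp; the last joint's range is limited). The gripper opens to 92 mm and grips with 3 to 60 N. Pads are 19 mm wide; open, the fingers measure 130 mm over their backs; the gripper's body (75 mm by 190 mm) begins 47 mm behind the grasp point.
Start: joints at [1.147, 0.434, 0.025, 1.573, -0.012, 1.134, -0.075], TCP at [0.197, -0.593, 0.244] pointing down, gripper open.
Joint ranges: [-2.62, 2.62], [-0.44, 2.09], [-1.27, 1.32], [0.08, 2.57], [-1.32, 4.46], [0.12, 2], [-2.74, 2.74]. Speed limits (rad/s): [2.22, 2.22, 3.01, 3.01, 3.14, 3.14, 3.14].

## Interface

Orientations are given as a rotation vector (axis times angle).
In Python, from cell import arm, imaging, job gives the robot as it stands.
- The arm moves only by the tool jog_arm, never from a script. Its argument "moves" is a list of rows, each an object with "fingers": the closure, from -1 (fully open) to 1 (shut); "xyz": the shift along the tool's x, y, z in cm, a list of three; "angular": the turn, a rotation vector about the tool's x, y, z in rad, a list of three. In form: [{"fingers": fingers, "xyz": [dx, dy, dz], "angular": [ax, ay, az]}, ...]. A call has 1 to 12 rows; each row is the pose to reach, as a shift and turn from the pose commanded when the call began, along the tool's axes at that moment; what a row does not reach only later rows make up. A row lasts 1/8 s, in which the tool goes at most 62.5 mm and 10.7 degrees, less where a joint would pass 70% of its speed; a pose out of reach is approached as far as the arm can. A call with a gripper value outside its range is refused whole. The fingers move at their own pace and stop on an object; "grip_force" is the grip in N (left out, the last holds). Time passes only in rows, so rows that repeat a pose let the fingers close. It gives the time, the measured TCP pose, the force and the opening at its end, in the units of the state.
- arm.observe(): the state, without advancing time (a new reading comes with each control period).
- imaging.get_image(name): name is "scene" or "top"; returns the picture (480x640x3 uint8, red, green, blue); there is no depth.
- imaging.camera_params(name): a dict with "fx", "fy", "cx", "cy" (pixels), "dist" ([k1, k2, p1, p2, k3] as OpenCV has them; the pictures are not rectified), "rvec" (rotation vector, rad) and "tvec" (3), from world to camera coordinates, as OpenCV has them. Camera axes: x right, y down, z forward; pixel columns grow to the right and rows downward; lengths in m; the calibration is good to about 2 mm. A picture is of the moment at which its call begins. camera_params takes no time and is no camera call.
- job.sign_off(): hands the job in, once; it reports no verdict.
The state is a dict: "clock": time; "joints": joint angles; "dq": joint speeds; "joint_efforts": joint torques, N m; "position": TCP position; "ee_rot": TCP orientation; "force": force on the tool from outside, world axes, zero at the start; "ft_torque": the same for the moment, N m; "width": opening from 0.0 (shut) to 1.0 (fully open).
Only numpy, scipy, OpenCV 4.12 (cv2) and the standard library are available. Lean on these libraries where they do the work, as an engineer would, in place of code of your own. Each camera call takes 0.05 s, during which the arm holds its last target. There are 200 camera calls.

## Task

The bottle standing on the serving tray is the order going out: pick up, from the chopping board, the press-on cap that fits it, set it squarely on the bottle's neck and press it straight down until it clicks home. Keep pressing down firmly after the click and finish like that, still pushing on the cap, with the bottle standing upright on the tray. Leave the other bottle, the other cap and everything else as they are.

Things in the scene. Friction and masses are not known exactly. Their poses are not given: they have to be found in the camera images.
- tray: flat rectangular stainless serving tray, fixed to the table, 280 x 200 mm, floor 5 mm thick, rim 16 mm high; origin at the centre of its underside on the table, z up, x along its length. One of the two bottles stands on it (bottle axis within 80 mm of the origin, horizontally), together with the tumbler
- large_bottle: larger dark brown glass bottle with open mouth, about 0.8 kg, loose: body 90 mm diameter, rim 165 mm above its base, straight neck 44 mm diameter down to 29 mm below the rim, then a sloping shoulder; a snap bead runs round the neck 14 mm below the rim. Origin at the centre of its base, z up along its axis. Stands on the tray or on the bar mat, base 5 mm above the table
- small_bottle: smaller dark brown glass bottle with open mouth, about 0.5 kg, loose: body 68 mm diameter, rim 150 mm above its base, straight neck 29 mm diameter down to 29 mm below the rim, then a sloping shoulder; a snap bead runs round the neck 14 mm below the rim. Origin at the centre of its base, z up along its axis. Stands on the bar mat or on the tray, base 5 mm above the table
- large_cap: white round press-on cap for the large bottle, 56 mm outside diameter, 22 mm high, closed flat top, 30 g, open side down on the board. Origin at the centre of its open lower edge, z up. Home, its origin is 146 mm above the bottle's base and the rim stops it; it meets the bead about 6.5 mm higher, takes 10 to 15 N to pass it, then the push falls off and it snaps down
- small_cap: white round press-on cap for the small bottle, 41 mm outside diameter, 22 mm high, closed flat top, 20 g, open side down on the board. Origin at the centre of its open lower edge, z up. Home, its origin is 131 mm above the bottle's base; meets the bead and snaps as the large one does, with the same forces
- board: light wooden chopping board, fixed, 250 x 150 x 12 mm, on which the two caps lie some 55 mm either side of its centre along its length; origin at the centre of its underside, x along its length
- bar_mat: black ribbed rubber bar mat, fixed, 260 x 180 x 5 mm, on which the bottle that is not wanted stands; origin at the centre of its underside
- tumbler: bystander: drinking glass, 68 mm diameter, 100 mm high, standing on the tray beside the bottle; origin at the centre of its base
- steel_mug: bystander: steel mug, 84 mm diameter, 90 mm high, standing beyond the board; origin at the centre of its base
- sugar_jar: bystander: white lidded sugar jar, 80 mm diameter, 120 mm high, standing beyond the board; origin at the centre of its base

How it is judged:
On the way:
1. the cap that fits the bottle on the tray is snapped fully home on it (((horizontal distance between large_bottle and tray below 0.11 m and z of large_cap in the frame of large_bottle between 0.142 and 0.1478 m and x of large_cap in the frame of large_bottle between -0.003 and 0.003 m and y of large_cap in the frame of large_bottle between -0.003 and 0.003 m and angle between the z axis of large_cap and the z axis of large_bottle, either way round below 0.08 rad) or (horizontal distance between small_bottle and tray below 0.11 m and z of small_cap in the frame of small_bottle between 0.127 and 0.1328 m and x of small_cap in the frame of small_bottle between -0.003 and 0.003 m and y of small_cap in the frame of small_bottle between -0.003 and 0.003 m and angle between the z axis of small_cap and the z axis of small_bottle, either way round below 0.08 rad))), for 0.2 s.
At the end, for the whole second after the job is handed in: The bottle on the tray is upright (3 degrees), within 40 mm of its start, its own cap fully home (1.8 mm), centred (3 mm) and square (4.5 degrees), with the gripper still pushing it down with 5.5 N or more; the other bottle and cap are within 30 mm of their places ((((horizontal distance between large_bottle and tray below 0.11 m and z of large_cap in the frame of large_bottle between 0.142 and 0.1478 m and x of large_cap in the frame of large_bottle between -0.003 and 0.003 m and y of large_cap in the frame of large_bottle between -0.003 and 0.003 m and angle between the z axis of large_cap and the z axis of large_bottle, either way round below 0.08 rad) and (angle between large_bottle's own z axis and vertical below 0.06 rad and height (world z) of large_bottle below 0.01 m and distance of large_bottle from where it was at the start of the episode below 0.04 m) and (distance of each of small_bottle, small_cap from where it was at the start of the episode below 0.03 m and angle between small_bottle's own z axis and vertical below 0.1 rad) and contact force between large_bottle and tray above 13 N and contact force between the fingers and large_cap above 4 N) or ((horizontal distance between small_bottle and tray below 0.11 m and z of small_cap in the frame of small_bottle between 0.127 and 0.1328 m and x of small_cap in the frame of small_bottle between -0.003 and 0.003 m and y of small_cap in the frame of small_bottle between -0.003 and 0.003 m and angle between the z axis of small_cap and the z axis of small_bottle, either way round below 0.08 rad) and (angle between small_bottle's own z axis and vertical below 0.06 rad and height (world z) of small_bottle below 0.01 m and distance of small_bottle from where it was at the start of the episode below 0.04 m) and (distance of each of large_bottle, large_cap from where it was at the start of the episode below 0.03 m and angle between large_bottle's own z axis and vertical below 0.1 rad) and contact force between small_bottle and tray above 9.5 N and contact force between the fingers and small_cap above 4 N))); the arm keeps its last pose, push and grip.
It fails at once if the bottle that is not on the tray is shifted by more than 30 mm or tipped ((horizontal distance between large_bottle and tray below 0.11 m and (distance of small_bottle from where it was at the start of the episode above 0.03 m or angle between small_bottle's own z axis and vertical above 0.3 rad)) or (horizontal distance between small_bottle and tray below 0.11 m and (distance of large_bottle from where it was at the start of the episode above 0.03 m or angle between large_bottle's own z axis and vertical above 0.3 rad))).
It fails at once if the cap that does not fit the bottle on the tray is moved by more than 30 mm ((horizontal distance between large_bottle and tray below 0.11 m and distance of small_cap from where it was at the start of the episode above 0.03 m) or (horizontal distance between small_bottle and tray below 0.11 m and distance of large_cap from where it was at the start of the episode above 0.03 m)).
It fails at once if the bottle on the tray is knocked over ((horizontal distance between large_bottle and tray below 0.11 m and angle between large_bottle's own z axis and vertical above 0.35 rad) or (horizontal distance between small_bottle and tray below 0.11 m and angle between small_bottle's own z axis and vertical above 0.35 rad)).
It fails at once if the tumbler, the mug or the sugar jar is shifted by more than 30 mm (distance of any of tumbler, steel_mug, sugar_jar from where it was at the start of the episode above 0.03 m).
It also fails if it takes over 40 s, if anything falls off the work surface, if the arm or the gripper's body presses on something with over 40 N, if the wrist force passes 120 N, or if a joint passes its speed limit or range.

## Working session

There is one attempt and no reset: what is moved stays moved. The work goes in short steps, Python scripts to look and compute and a tool call to move; the robot and the scene stay as the last step left them, time stands still between calls to the robot, and variables do not carry over. Pictures are saved under pics/ and viewed, about 8 in all and at most 12, crops included, and the job is handed in when it is done.

Besides the shell and the picture viewer there is one more tool, called after ">>>" as name(argument=value, ...), one argument or row to a line, values as JSON. jog_arm: Moves the arm, as the interface text tells. Its arguments: {"type":"object","properties":{"moves":{"type":"array"},"grip_force":{"type":"number"}},"required":["moves"]}

```bash
mkdir -p pics; ls
python3 - <<'E'
from cell import arm, imaging, job
import cv2
print(arm.observe())
for n in ("scene","top"):
    cv2.imwrite(f"pics/{n}0.png",imaging.get_image(n)[:,:,::-1]); print(imaging.camera_params(n))
E
```

```text
pics
{'clock': 0.0, 'joints': array([ 1.14738032,  0.43519717,  0.02495756,  1.57409394, -0.01160182,
        1.13398491, -0.07511128]), 'dq': array([ 0.00037226, -0.00244625,  0.00096657,  0.0012243 , -0.00037606,
       -0.00061389,  0.00084909]), 'joint_efforts': array([-1.10456956e-04, -6.67854381e+01,  9.84919108e-01, -3.14465010e+01,
       -6.06178259e-02,  4.30789590e-02,  1.74933375e-04]), 'position': array([ 0.19689415, -0.59267057,  0.24296202]), 'ee_rot': array([-3.09980548e+00, -5.01434800e-01,  5.88069466e-04]), 'force': array([-0.2467501 ,  0.293457  ,  0.10473991]), 'ft_torque': array([-0.02176682,  0.0232426 ,  0.02984195]), 'width': 0.9972969594371598}
{'fx': 471.2531104192621, 'fy': 471.2531104192621, 'cx': 316.6666961346967, 'cy': 239.88633827777764, 'dist': array([-0.03833835,  0.        ,  0.        ,  0.        ,  0.        ]), 'rvec': array([ 1.77586118,  1.32544815, -0.72911013]), 'tvec': array([-0.18090027, -0.28249664,  1.39292648])}
{'fx': 501.52376472926113, 'fy': 501.52376472926113, 'cx': 320.44231702362885, 'cy': 236.0361612185413, 'dist': array([-0.08148433,  0.        ,  0.        ,  0.        ,  0.        ]), 'rvec': array([ 2.09739271, -2.13617315,  0.2175601 ]), 'tvec': array([-0.0012052 ,  0.60351594,  1.02967305])}
```

View pics/scene0.png

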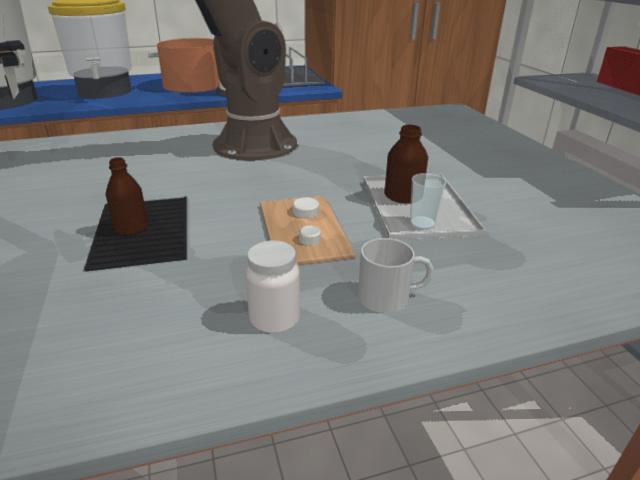

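View pics/top0.png

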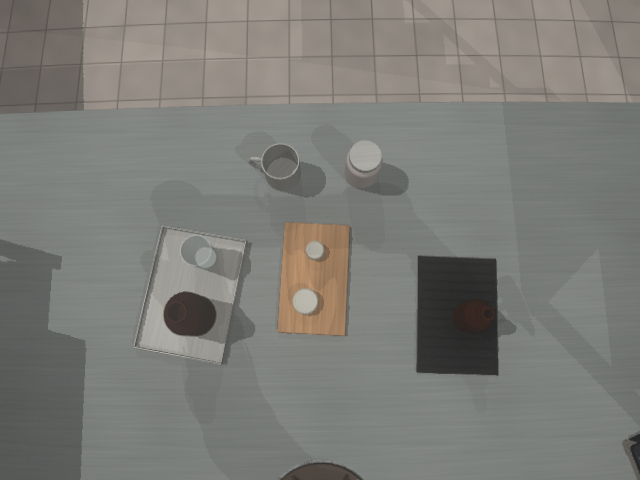

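The scene picture shows the larger-looking bottle on the tray (mouth near 410,128) with the tumbler at (427,205). The caps are at (306,208) and (310,236). In the top picture the tray bottle's mouth is near (177,313), the large cap at (305,301) and the small cap at (315,250). I'll check the details in crops.

Run:
```python
import cv2,numpy as np
t=cv2.imread("pics/top0.png");s=cv2.imread("pics/scene0.png")
def c(im,x,y,w,h,k,g=1):
    o=cv2.resize(im[y:y+h,x:x+w],None,fx=k,fy=k,interpolation=cv2.INTER_CUBIC)
    return np.uint8(255*(o/255.)**g)
a=np.hstack([c(t,155,285,66,50,6,.45),c(t,280,280,66,50,6)])
b=np.hstack([c(s,377,118,66,50,6,.45),c(s,280,190,66,50,6)])
cv2.imwrite("pics/crop1.png",np.vstack([a,b]))
```

```text
(no output)
```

View pics/crop1.png

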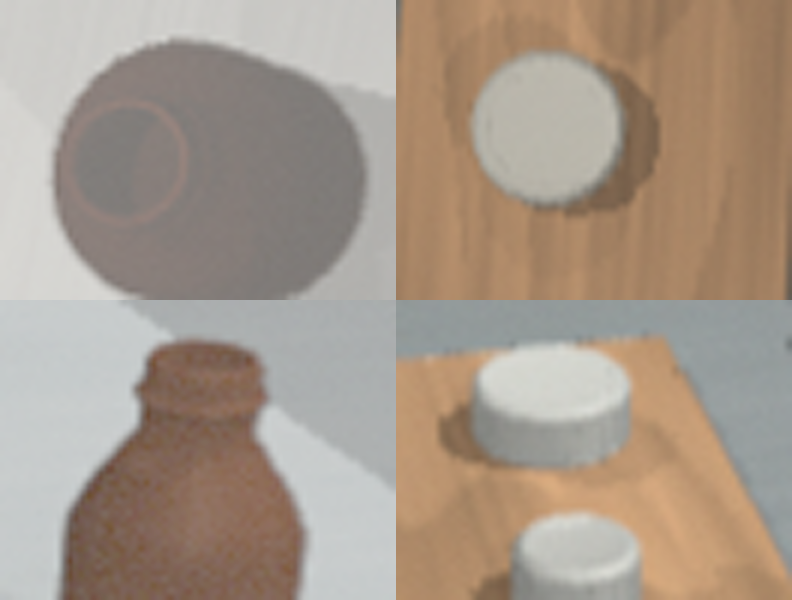

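The top-left crop shows the tray bottle's rim as a ring about 20 px across, centred near full-image (175.9,311.4). The cap's top face is centred near (304.8,300.8). In the scene crop the neck centre column is about 411, with the rim's top edge near y=175. Next step is to get positions and check them with both cameras.

```bash
cat > h.py <<'E'
import cv2,numpy as np
from cell import arm,imaging,job
from scipy.optimize import least_squares
def P(n):
    p=imaging.camera_params(n); return p["rvec"],p["tvec"],np.array([[p["fx"],0,p["cx"]],[0,p["fy"],p["cy"]],[0,0,1]]),p["dist"]
def proj(n,X):
    return cv2.projectPoints(np.atleast_2d(X).astype(float),*P(n))[0].reshape(-1,2)
def back(n,uv,z):
    return least_squares(lambda q:(proj(n,[q[0],q[1],z])-uv).ravel(),[.5,0]).x
def cyl(x,y,z0,z1,r,m=90):
    a=np.linspace(0,2*np.pi,m); c=np.c_[x+r*np.cos(a),y+r*np.sin(a)]
    return np.vstack([np.c_[c,0*a+z0],np.c_[c,0*a+z1]])
def ext(n,X):
    u=proj(n,X); return np.r_[u.min(0),u.max(0)].round(1)
E
python3 - <<'E'
from h import *
for n in("top","scene"):
    R=cv2.Rodrigues(P(n)[0])[0];print(n,"cam",-R.T@P(n)[1])
def show(name,xy,z0,z1,r):
    print(name,xy.round(4),{n:(ext(n,cyl(*xy,z1,z1,r)).tolist(),ext(n,cyl(*xy,z0,z1,r)).tolist()) for n in("top","scene")})
show("rim",back("top",[175.9,311.4],.17),.141,.17,.022)
show("cap",back("top",[304.8,300.8],.034),.012,.034,.028)
show("scap",back("top",[315,250],.034),.012,.034,.0205)
# cap masks
for n,box in(("top",(285,280,330,325)),("top",(300,238,330,265)),("scene",(285,190,325,222)),("scene",(296,224,325,247))):
    im=cv2.imread(f"pics/{n}0.png"); x0,y0,x1,y1=box; c=im[y0:y1,x0:x1]
    hsv=cv2.cvtColor(c,cv2.COLOR_BGR2HSV); m=((hsv[...,1]<50)&(hsv[...,2]>100)).astype(np.uint8)
    k,l,s,ce=cv2.connectedComponentsWithStats(m); j=1+s[1:,4].argmax(); print(n,s[j],ce[j]+[x0,y0],[s[j][0]+x0,s[j][1]+y0,s[j][0]+s[j][2]+x0-1,s[j][1]+s[j][3]+y0-1])
for b in [("tray",(205.5,257)),("tumblertop",(197,250))]: print(b[0],back("top",b[1],.1 if 'top' in b[0] else .005))
print(back("top",[286,223],.012),back("top",[350,226],.012),back("top",[278,334],.012),back("top",[345,336],.012))
E
```

```text
top cam [ 0.38514502 -0.00662977  1.12963662]
scene cam [ 1.32773339 -0.21669078  0.49289205]
rim [0.4392 0.2671] {'top': ([164.5, 299.9, 187.3, 323.0], [164.5, 299.9, 191.1, 323.5]), 'scene': ([400.6, 123.7, 421.2, 130.2], [399.3, 123.7, 421.2, 143.3])}
cap [0.4658 0.0243] {'top': ([291.9, 287.9, 317.7, 313.8], [291.9, 287.9, 317.7, 314.2]), 'scene': ([292.8, 196.5, 319.2, 208.6], [292.8, 196.5, 319.2, 217.9])}
scap [5.775e-01 2.000e-04] {'top': ([305.8, 240.9, 324.2, 259.1], [305.8, 240.9, 324.2, 260.7]), 'scene': ([299.0, 224.3, 320.4, 235.1], [299.0, 224.3, 320.4, 245.0])}
top [  8   9  25  25 515] [304.96893204 300.91262136] [np.int32(293), np.int32(289), np.int32(317), np.int32(313)]
top [  6   3  18  19 275] [314.64363636 250.03636364] [np.int32(306), np.int32(241), np.int32(323), np.int32(259)]
scene [  0   0  40  28 778] [304.42673522 201.80462725] [np.int32(285), np.int32(190), np.int32(324), np.int32(217)]
scene [  3   2  22  19 368] [309.45380435 235.13043478] [np.int32(299), np.int32(226), np.int32(320), np.int32(244)]
tray [0.57084298 0.2502174 ]
tumblertop [0.57029583 0.24685548]
[0.64526489 0.06569016] [ 0.63557719 -0.08047313] [0.39568022 0.08467185] [ 0.38871914 -0.06223165]
```

```bash
cat >> h.py <<'E'
from scipy.spatial.transform import Rotation as Ro
def rel(x,y,z,yaw=None):
    s=arm.observe(); R=Ro.from_rotvec(s["ee_rot"]); d=R.inv().apply(np.array([x,y,z])-s["position"])*100
    xd=R.as_matrix()[:,0]; w=np.arctan2(xd[1],xd[0]) if yaw is None else yaw
    G=Ro.from_matrix(np.array([[np.cos(w),np.sin(w),0],[np.sin(w),-np.cos(w),0],[0,0,-1.]]))
    print("t",s["clock"],"pos",s["position"].round(4),"F",s["force"].round(1),"w",round(s["width"]*92,1),"yaw",round(np.arctan2(xd[1],xd[0]),3),"shift cm",d.round(2),"ang",(R.inv()*G).as_rotvec().round(3),"q",s["joints"].round(2))
E
python3 -c "
from h import *
rel(.4658,.0239,.243); rel(.4658,.0239,.033)"
```

```text
t 0.1 pos [ 0.1969 -0.5927  0.243 ] F [ 0.4  0.6 -0.7] w 92.3 yaw 0.321 shift cm [ 44.96 -50.04   0.07] ang [-0.001  0.    -0.   ] q [ 1.15  0.44  0.02  1.57 -0.01  1.13 -0.08]
t 0.1 pos [ 0.1969 -0.5927  0.243 ] F [ 0.4  0.6 -0.7] w 92.3 yaw 0.321 shift cm [ 44.96 -50.01  21.07] ang [-0.001  0.    -0.   ] q [ 1.15  0.44  0.02  1.57 -0.01  1.13 -0.08]
```

>>> jog_arm(
  moves=[
    {"fingers":-1,"xyz":[44.96,-50.03,0],"angular":[0,0,0]},
    {"fingers":-1,"xyz":[44.96,-50.03,0],"angular":[0,0,0]},
    {"fingers":-1,"xyz":[44.96,-50.03,0],"angular":[0,0,0]},
    {"fingers":-1,"xyz":[44.96,-50.03,0],"angular":[0,0,0]},
    {"fingers":-1,"xyz":[44.96,-50.03,0],"angular":[0,0,0]},
    {"fingers":-1,"xyz":[44.96,-50.03,0],"angular":[0,0,0]},
    {"fingers":-1,"xyz":[44.96,-50.03,0],"angular":[0,0,0]},
    {"fingers":-1,"xyz":[44.96,-50.03,0],"angular":[0,0,0]},
    {"fingers":-1,"xyz":[44.96,-50.03,0],"angular":[0,0,0]},
    {"fingers":-1,"xyz":[44.96,-50.03,0],"angular":[0,0,0]},
    {"fingers":-1,"xyz":[44.96,-50.03,0],"angular":[0,0,0]},
    {"fingers":-1,"xyz":[44.96,-50.03,0],"angular":[0,0,0]},
  ],
  grip_force=10,
)

```text
clock: 1.6
position: [0.4667, 0.0274, 0.2436]
ee_rot: [-3.098, -0.511, -0.001]
force: [0.1, 0.1, 0.4]
width: 0.999
```

```bash
python3 -c "
from h import *
rel(.4658,.0239,.033)"
```

```text
t 1.6 pos [0.4667 0.0274 0.2436] F [0.1 0.1 0.4] w 91.9 yaw 0.327 shift cm [-0.21  0.34 21.06] ang [-0.002 -0.001  0.   ] q [ 0.2   0.22 -0.43  1.91  0.1   1.03 -1.52]
```

>>> jog_arm(
  moves=[
    {"fingers":-1,"xyz":[0,0,6],"angular":[0,0,0]},
    {"fingers":-1,"xyz":[0,0,12],"angular":[0,0,0]},
    {"fingers":-1,"xyz":[0,0,17],"angular":[0,0,0]},
    {"fingers":-1,"xyz":[0,0,20],"angular":[0,0,0]},
    {"fingers":-1,"xyz":[0,0,21],"angular":[0,0,0]},
    {"fingers":-1,"xyz":[0,0,21],"angular":[0,0,0]},
    {"fingers":0.2,"xyz":[0,0,21],"angular":[0,0,0]},
    {"fingers":0.6,"xyz":[0,0,21],"angular":[0,0,0]},
    {"fingers":1,"xyz":[0,0,21],"angular":[0,0,0]},
    {"fingers":1,"xyz":[0,0,21],"angular":[0,0,0]},
    {"fingers":1,"xyz":[0,0,21],"angular":[0,0,0]},
    {"fingers":1,"xyz":[0,0,21],"angular":[0,0,0]},
  ],
  grip_force=5,
)

```text
clock: 3.1
position: [0.4662, 0.0234, 0.034]
ee_rot: [3.101, 0.502, 0.001]
force: [-1.6, -0.5, 6.6]
width: 0.607
```

```bash
python3 -c "
from h import *
rel(.4658,.0239,.033)"
```

```text
t 3.1 pos [0.4662 0.0234 0.034 ] F [-1.6 -0.5  6.6] w 55.9 yaw 0.321 shift cm [-0.02 -0.06  0.1 ] ang [ 0. -0. -0.] q [ 0.09  0.51 -0.33  2.14  0.32  0.53 -1.73]
```

>>> jog_arm(
  moves=[
    {"fingers":-1,"xyz":[0,0,-0.2],"angular":[0,0,0]},
    {"fingers":-1,"xyz":[0,0,-0.2],"angular":[0,0,0]},
    {"fingers":-1,"xyz":[0,0,-0.2],"angular":[0,0,0]},
    {"fingers":-1,"xyz":[0,0,-0.2],"angular":[0,0,-0.18]},
    {"fingers":-1,"xyz":[0,0,-0.2],"angular":[0,0,-0.36]},
    {"fingers":-1,"xyz":[0,0,-0.2],"angular":[0,0,-0.54]},
    {"fingers":-1,"xyz":[0,0,-0.2],"angular":[0,0,-0.72]},
    {"fingers":-1,"xyz":[0,0,-0.2],"angular":[0,0,-0.9]},
    {"fingers":-1,"xyz":[0,0,-0.2],"angular":[0,0,-1.08]},
    {"fingers":-1,"xyz":[0,0,-0.2],"angular":[0,0,-1.26]},
    {"fingers":-1,"xyz":[0,0,-0.2],"angular":[0,0,-1.42]},
    {"fingers":-1,"xyz":[0,0,-0.2],"angular":[0,0,-1.57]},
  ],
)

```text
clock: 4.6
position: [0.466, 0.0233, 0.0356]
ee_rot: [-1.833, -2.551, 0.0]
force: [0.9, 0.3, 0.1]
width: 1.003
```

```bash
python3 -c "
from h import *
rel(.4662,.0234,.034)"
```

```text
t 4.6 pos [0.466  0.0233 0.0356] F [0.9 0.3 0.1] w 92.3 yaw 1.896 shift cm [0.   0.03 0.16] ang [-0. -0.  0.] q [ 0.39  0.61 -0.75  2.12  0.67  0.67 -0.49]
```

>>> jog_arm(
  moves=[
    {"fingers":0.2,"xyz":[0,0,0],"angular":[0,0,0]},
    {"fingers":0.6,"xyz":[0,0,0],"angular":[0,0,0]},
    {"fingers":1,"xyz":[0,0,0],"angular":[0,0,0]},
    {"fingers":1,"xyz":[0,0,0],"angular":[0,0,0]},
    {"fingers":1,"xyz":[0,0,0],"angular":[0,0,0]},
    {"fingers":1,"xyz":[0,0,0],"angular":[0,0,0]},
  ],
  grip_force=8,
)

```text
clock: 5.35
position: [0.4661, 0.0235, 0.0358]
ee_rot: [1.839, 2.547, 0.0]
force: [-0.1, 0.6, 0.9]
width: 0.61
```

>>> jog_arm(
  moves=[
    {"fingers":1,"xyz":[0,0,0],"angular":[0,0,0]},
    {"fingers":1,"xyz":[0,0,0],"angular":[0,0,0]},
    {"fingers":1,"xyz":[0,0,-2],"angular":[0,0,0]},
    {"fingers":1,"xyz":[0,0,-7],"angular":[0,0,0]},
    {"fingers":1,"xyz":[0,0,-13],"angular":[0,0,0]},
    {"fingers":1,"xyz":[0,0,-18],"angular":[0,0,0]},
    {"fingers":1,"xyz":[0,0,-20],"angular":[0,0,0]},
    {"fingers":1,"xyz":[0,0,-20],"angular":[0,0,0]},
    {"fingers":1,"xyz":[0,0,-20],"angular":[0,0,0]},
  ],
  grip_force=40,
)

```text
clock: 6.48
position: [0.4654, 0.023, 0.2347]
ee_rot: [-1.839, -2.546, 0.002]
force: [-0.8, 0.1, -1.0]
width: 0.602
```

```bash
python3 -c "
from h import *
rel(.4392,.2671,.2356)"
```

```text
t 6.475 pos [0.4654 0.023  0.2347] F [-0.8  0.1 -1. ] w 55.3 yaw 1.891 shift cm [23.99  5.19 -0.1 ] ang [-0.002 -0.     0.   ] q [ 0.63  0.34 -0.99  1.9   0.33  1.07 -0.18]
```

>>> jog_arm(
  moves=[
    {"fingers":1,"xyz":[5,1.1,0],"angular":[0,0,0]},
    {"fingers":1,"xyz":[11,2.4,0],"angular":[0,0,0]},
    {"fingers":1,"xyz":[17,3.7,0],"angular":[0,0,0]},
    {"fingers":1,"xyz":[22,4.8,0],"angular":[0,0,0]},
    {"fingers":1,"xyz":[24,5.2,0],"angular":[0,0,0]},
    {"fingers":1,"xyz":[24,5.2,2],"angular":[0,0,0]},
    {"fingers":1,"xyz":[24,5.2,3],"angular":[0,0,0]},
    {"fingers":1,"xyz":[24,5.2,3],"angular":[0,0,0]},
    {"fingers":1,"xyz":[24,5.2,3],"angular":[0,0,0]},
  ],
)

```text
clock: 7.6
position: [0.4401, 0.2673, 0.2059]
ee_rot: [-1.84, -2.546, -0.0]
force: [0.3, -0.1, 0.5]
width: 0.606
```

Run:
```python
from h import *
rel(.4394,.2665,.1950)
s=cv2.cvtColor(imaging.get_image("scene"),cv2.COLOR_RGB2BGR);t=cv2.cvtColor(imaging.get_image("top"),cv2.COLOR_RGB2BGR)
cv2.imwrite("pics/s2.png",s);cv2.imwrite("pics/t2.png",t)
p=arm.observe()["position"];b=p[2]-.0237
print("cap pred",ext("scene",cyl(p[0],p[1],b,b,.028)),ext("scene",cyl(p[0],p[1],b,b+.022,.028)),ext("top",cyl(p[0],p[1],b,b,.028)))
def c(im,x,y,w,h,k,g=1):
    return np.uint8(255*(cv2.resize(im[y:y+h,x:x+w],None,fx=k,fy=k,interpolation=cv2.INTER_CUBIC)/255.)**g)
cv2.imwrite("pics/crop2.png",np.hstack([c(s,378,90,66,80,6,.5),c(t,145,270,66,80,6,.5)]))
```

```text
t 7.6 pos [0.4401 0.2673 0.2059] F [ 0.3 -0.1  0.5] w 55.8 yaw 1.89 shift cm [-0.06 -0.09  1.09] ang [-0. -0.  0.] q [ 0.06  0.46 -0.96  1.83  0.43  1.07 -0.75]
cap pred [398.7 117.4 425.1 125.5] [398.7 107.4 426.4 125.5] [159.2 295.7 188.5 325.5]
```

View pics/crop2.png

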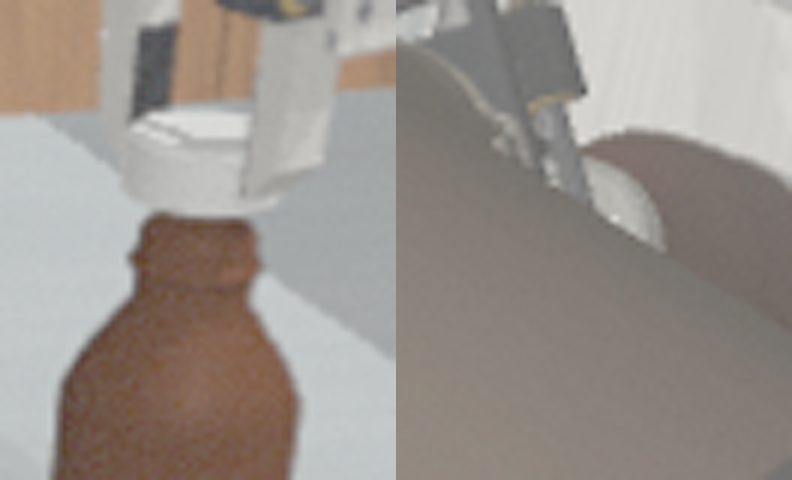

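The hover crop shows the cap held level just above the mouth, with the cap's lower-edge centre at scene column about 411 and the neck about 410.8. The arm hides most of the top view. I'll fit the rim ring and the edges to subpixel.

Run:
```python
from h import *
t=cv2.imread("pics/top0.png").astype(float);s0=cv2.imread("pics/scene0.png").astype(float);s=cv2.imread("pics/s2.png").astype(float)
red=cv2.GaussianBlur(t[...,2]-0.5*t[...,1]-.5*t[...,0],(0,0),.6)
c0=np.array([176.,311.5]); pts=[]
from scipy.ndimage import map_coordinates as mc
rr=np.arange(7,13.5,.1)
for a in np.linspace(0,2*np.pi,72,endpoint=False):
    q=c0[:,None]+np.array([[np.cos(a)],[np.sin(a)]])*rr
    v=mc(red,[q[1],q[0]],order=3); j=v.argmax()
    if 0<j<len(rr)-1: pts.append(q[:,j])
pts=np.array(pts); e=cv2.fitEllipse(pts.astype(np.float32)); print("ring",len(pts),e, np.std(np.linalg.norm(pts-e[0],axis=1)))
xy=back("top",np.array(e[0]),.17);print(xy,"pred for r=.02",ext("top",cyl(*xy,.17,.17,.02)))
# scene: edges per row by max gradient
def edges(im,y,xl,xr):
    v=cv2.GaussianBlur(im.mean(2),(0,0),.7); g=np.abs(np.gradient(v[y])); o=[]
    for x in(xl,xr):
        w=np.arange(x-4,x+5); k=w[g[w].argmax()]; a,b,c=g[k-1:k+2]; o.append(k+.5*(a-c)/(a-2*b+c))
    return np.round(o+[np.mean(o)],2)
for y in range(128,141,2): print(y,"neck0",edges(s0,y,401,420),"neck2",edges(s,y,401,420))
for y in range(114,124,1): print(y,"cap2",edges(s,y,398,425))
p=np.array([.4401,.2673,.2059])
for nm,z in(("rim",.17),("neck mid",.155),("cap bot",.1822)): print(nm,proj("scene",[p[0],p[1],z]))
print("dpx/dy per mm",proj("scene",[p[0],p[1]+.001,.17])-proj("scene",[p[0],p[1],.17]),"dx",proj("scene",[p[0]+.001,p[1],.17])-proj("scene",[p[0],p[1],.17]))
```

```text
ring 72 ((175.31341552734375, 311.518310546875), (19.353689193725586, 20.217737197875977), 32.89041519165039) 0.17927412895885186
[0.43902834 0.26821778] pred for r=.02 [165.  301.  185.7 322.1]
128 neck0 [400.69 419.92 410.3 ] neck2 [400.71 419.97 410.34]
130 neck0 [400.19 420.61 410.4 ] neck2 [400.19 420.54 410.37]
132 neck0 [398.98 420.83 409.9 ] neck2 [399.02 420.79 409.91]
134 neck0 [399.25 421.07 410.16] neck2 [399.31 421.06 410.18]
136 neck0 [399.77 420.16 409.96] neck2 [399.76 420.17 409.97]
138 neck0 [399.45 419.6  409.52] neck2 [399.47 419.58 409.53]
140 neck0 [397.9 419.5 408.7] neck2 [397.91 419.46 408.68]
114 cap2 [401.35 424.14 412.74]
115 cap2 [400.97 424.37 412.67]
116 cap2 [393.13 425.19 409.16]
117 cap2 [395.59 424.17 409.88]
118 cap2 [396.38 427.32 411.85]
119 cap2 [397.49 422.27 409.88]
120 cap2 [397.69 421.67 409.68]
121 cap2 [397.94 420.96 409.45]
122 cap2 [398.56 424.59 411.57]
123 cap2 [399.31 424.1  411.7 ]
rim [[411.11964445 126.97204833]]
neck mid [[410.35596624 133.68488141]]
cap bot [[411.7480983  121.43907629]]
dpx/dy per mm [[ 0.41882643 -0.0373951 ]] dx [[0.209958   0.14371071]]
```

>>> jog_arm(
  moves=[
    {"fingers":1,"xyz":[0,-0.07,0.4],"angular":[0,0,0]},
    {"fingers":1,"xyz":[0,-0.07,0.8],"angular":[0,0,0]},
    {"fingers":1,"xyz":[0,-0.07,1.1],"angular":[0,0,0]},
    {"fingers":1,"xyz":[0,-0.07,1.3],"angular":[0,0,0]},
    {"fingers":1,"xyz":[0,-0.07,1.5],"angular":[0,0,0]},
    {"fingers":1,"xyz":[0,-0.07,1.7],"angular":[0,0,0]},
    {"fingers":1,"xyz":[0,-0.07,1.7],"angular":[0,0,0]},
  ],
  grip_force=45,
)

```text
clock: 8.57
position: [0.4393, 0.2675, 0.1887]
ee_rot: [-1.839, -2.547, -0.0]
force: [0.4, 0.1, -0.1]
width: 0.604
```

Run:
```python
from h import *
rel(.4395,.2670,.1747); print(arm.observe()["ft_torque"])
```

```text
t 8.575 pos [0.4393 0.2675 0.1887] F [ 0.4  0.1 -0.1] w 55.6 yaw 1.891 shift cm [-0.05  0.01  1.4 ] ang [ 0. -0. -0.] q [ 0.04  0.48 -0.95  1.86  0.45  1.04 -0.77]
[ 0.16527256 -0.15442339 -0.0412022 ]
```

>>> jog_arm(
  moves=[
    {"fingers":1,"xyz":[0,0,0.3],"angular":[0,0,0]},
    {"fingers":1,"xyz":[0,0,0.5],"angular":[0,0,0]},
    {"fingers":1,"xyz":[0,0,0.7],"angular":[0,0,0]},
    {"fingers":1,"xyz":[0,0,0.8],"angular":[0,0,0]},
    {"fingers":1,"xyz":[0,0,0.8],"angular":[0,0,0]},
  ],
  grip_force=55,
)

```text
clock: 9.2
position: [0.4397, 0.2681, 0.1812]
ee_rot: [1.839, 2.547, 0.003]
force: [1.2, 2.8, 4.7]
width: 0.603
```

Run:
```python
from h import *
rel(.4395,.2670,.1747); print(arm.observe()["ft_torque"])
```

```text
t 9.2 pos [0.4397 0.2681 0.1812] F [1.2 2.8 4.7] w 55.5 yaw 1.891 shift cm [-0.1  -0.06  0.65] ang [ 0.002 -0.001 -0.   ] q [ 0.04  0.49 -0.94  1.87  0.46  1.02 -0.78]
[ 0.68449412 -0.48559068 -0.00983419]
```

>>> jog_arm(
  moves=[
    {"fingers":1,"xyz":[0.06,0,0],"angular":[0,0,0]},
    {"fingers":1,"xyz":[0.06,0,0.1],"angular":[0,0,0]},
    {"fingers":1,"xyz":[0.06,0,0.2],"angular":[0,0,0]},
    {"fingers":1,"xyz":[0.06,0,0.3],"angular":[0,0,0]},
    {"fingers":1,"xyz":[0.06,0,0.3],"angular":[0,0,0]},
  ],
)

```text
clock: 9.82
position: [0.439, 0.2678, 0.1776]
ee_rot: [1.839, 2.547, -0.0]
force: [1.7, 1.9, 1.3]
width: 0.603
```

Run:
```python
from h import *
rel(.4395,.2670,.1747); print(arm.observe()["ft_torque"])
```

```text
t 9.825 pos [0.439  0.2678 0.1776] F [1.7 1.9 1.3] w 55.5 yaw 1.891 shift cm [-0.09  0.02  0.29] ang [-0.  0. -0.] q [ 0.03  0.49 -0.94  1.87  0.47  1.02 -0.78]
[ 0.37816933 -0.49177845 -0.0373942 ]
```

>>> jog_arm(
  moves=[
    {"fingers":1,"xyz":[0,0,0.1],"angular":[0,0,0]},
    {"fingers":1,"xyz":[0,0,0.2],"angular":[0,0,0]},
    {"fingers":1,"xyz":[0,0,0.3],"angular":[0,0,0]},
    {"fingers":1,"xyz":[0,0,0.4],"angular":[0,0,0]},
    {"fingers":1,"xyz":[0,0,0.4],"angular":[0,0,0]},
  ],
)

```text
clock: 10.45
position: [0.4397, 0.2686, 0.1747]
ee_rot: [1.839, 2.546, 0.003]
force: [1.0, 0.5, 9.9]
width: 0.601
```

Run:
```python
from h import *
rel(.4395,.2670,.1747); print(arm.observe()["ft_torque"])
```

```text
t 10.45 pos [0.4397 0.2686 0.1747] F [1.  0.5 9.9] w 55.3 yaw 1.89 shift cm [-0.15 -0.07  0.  ] ang [ 0.002 -0.    -0.   ] q [ 0.03  0.5  -0.94  1.87  0.47  1.01 -0.79]
[ 0.11190176 -0.23174608 -0.09249772]
```

>>> jog_arm(
  moves=[
    {"fingers":1,"xyz":[0,0,0.1],"angular":[0,0,0]},
    {"fingers":1,"xyz":[0,0,0.2],"angular":[0,0,0]},
    {"fingers":1,"xyz":[0,0,0.2],"angular":[0,0,0]},
    {"fingers":1,"xyz":[0,0,0.2],"angular":[0,0,0]},
    {"fingers":1,"xyz":[0,0,0.2],"angular":[0,0,0]},
  ],
)

```text
clock: 11.08
position: [0.4398, 0.2687, 0.1746]
ee_rot: [1.838, 2.544, 0.003]
force: [-4.8, -5.9, 34.1]
width: 0.598
```

Run:
```python
from h import *
rel(.4395,.2670,.1747); print(arm.observe()["ft_torque"])
s=cv2.cvtColor(imaging.get_image("scene"),cv2.COLOR_RGB2BGR)
cv2.imwrite("pics/s3.png",s);cv2.imwrite("pics/crop3.png",np.uint8(255*(cv2.resize(s[80:240,350:490],None,fx=3.7,fy=3.7,interpolation=cv2.INTER_CUBIC)/255.)**.5))
rel(.4395,.2670,.1747)
```

```text
t 11.075 pos [0.4398 0.2687 0.1746] F [-4.8 -5.9 34.1] w 55.1 yaw 1.89 shift cm [-0.16 -0.08 -0.01] ang [0.003 0.001 0.   ] q [ 0.03  0.5  -0.93  1.87  0.47  1.01 -0.79]
[-1.30381071  1.07685552 -0.1163996 ]
t 11.125 pos [0.4398 0.2688 0.1746] F [-4.3 -6.1 33.8] w 55.3 yaw 1.89 shift cm [-0.16 -0.08 -0.01] ang [0.003 0.001 0.   ] q [ 0.03  0.5  -0.93  1.87  0.47  1.01 -0.79]
```

View pics/crop3.png

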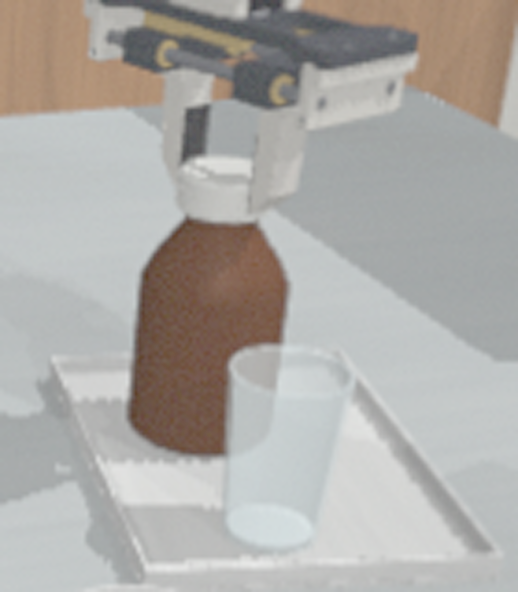

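The picture shows the cap fully down on the upright bottle (cap at about (410,131) in the full image) and the tumbler untouched. The height did not change between 10 N and 34 N, so the rim is stopping the cap. I'll ease the push to about 20 N, then hand in.

>>> jog_arm(
  moves=[
    {"fingers":1,"xyz":[0,0,-0.1],"angular":[0,0,0]},
    {"fingers":1,"xyz":[0,0,-0.1],"angular":[0,0,0]},
    {"fingers":1,"xyz":[0,0,-0.1],"angular":[0,0,0]},
    {"fingers":1,"xyz":[0,0,-0.1],"angular":[0,0,0]},
  ],
)

```text
clock: 11.62
position: [0.4397, 0.2687, 0.1747]
ee_rot: [1.839, 2.545, 0.003]
force: [-1.0, -1.4, 21.9]
width: 0.602
```

Run:
```python
from h import *
rel(.4395,.2670,.1747)
s=arm.observe()
if 13<s["force"][2]<30 and abs(s["position"][2]-.1747)<.001: print("signed",job.sign_off())
```

```text
t 11.625 pos [0.4397 0.2687 0.1747] F [-1.  -1.4 21.9] w 55.4 yaw 1.89 shift cm [-0.15 -0.07 -0.  ] ang [0.003 0.    0.   ] q [ 0.03  0.5  -0.93  1.87  0.47  1.01 -0.79]
the job is handed in; nothing more can be done
signed None
```

The large bottle was the one on the tray, so I put the large cap on it, pressed it home, and handed the job in at 11.6 s with the arm still pushing down. I squeezed the cap from two directions to centre it in the jaws before placing it.

- **Snap:** the cap met the bead at the expected height (TCP z 0.1812). By the end of the next step the push had dropped to 1.3 N, and the cap then stopped at the expected home height (0.1747).
- **Home:** the height changed by only 0.1 mm when I raised the push from 10 to 34 N, so the rim was stopping the cap. I then eased the push to about 22 N, with small side forces (about 1.5 N), and left it there.
- **Last picture:** it shows the bottle upright with the cap square on it and the tumbler in place. It was taken just before I eased the push.
- **Disagreement:** the camera estimates of the neck position differed by about 1 mm. The cap also ended about 1.7 mm from my aim point in y, most likely because it settled onto the neck.
- **Not checked:** I did not take a final picture of the other bottle, the other cap, the mug or the jar. I never touched any of them on purpose.

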